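Wind the music box and hold its cover ready for the screws

TASK

Wind the brass key of the open music box clockwise (seen from above) until it stops, which takes more than one grasp, then take the blue cover plate by its wooden handle and hold it level, hovering about 15 mm above the rim of the wooden case without touching it, its four holes over the four brass threaded inserts so that each insert's bore shows whole through its hole (either way round will do). Finish while still holding the cover still in the air, and leave the other things on the bench where they are.

Things in the scene. Friction and masses are not known exactly. Their poses are not given: they have to be found in the camera images.
- case: dark wooden case, open-topped, fixed on the left or right: 150 (its x) by 200 mm (its y), rim 70 mm above the bench, walls 9 mm. Origin: centre of underside, z up. 26 mm square posts fill its inner corners; on each, flush with the rim, a brass insert (13 mm, 6 mm bore) at x = +-62, y = +-87 mm. The key stands at the centre; brass movement around it up to 33 mm above the bench
- insert_a (a point): mouth of the threaded insert at x = +62, y = +87 mm of the case, at rim height; axes as the case
- insert_b (a point): mouth of the diagonally opposite insert, at x = -62, y = -87 mm of the case; axes as the case
- winding_key (a joint): angle of the winding key, rad, growing as it is wound clockwise seen from above: 0 unwound, stop at 3.0 (fully wound). At 0 the key's wide blade lies along the case's x. Turning takes 0.09 N m of friction plus a spring of 0.02 N m per rad; the key stays where it is left when released
- key_grip (a point): centre of the key's flat upright brass blade, 53 mm above the bench (17 mm below the rim), on the key's upright axis at the centre of the case. Blade 36 mm wide (along the point's x, turning with the key), 8 mm thick (along its y), 26 mm tall; z up. Pinch it across its thickness from above
- cover_grip (a point): centre of the light wooden handle bar of the loose blue cover, 49 mm above its underside. Bar along the cover's x: 98 long, 14 wide, 16 mm tall, 33 mm free height beneath, posts 84 mm apart. Axes are the cover's, z up. Plate 150 (x) by 200 (y) by 8 mm, 0.18 to 0.35 kg, centred under the bar, at first flat on the bench on the other side; 14 mm holes at x = +-62, y = +-87 mm
- hole_a (a point): centre of the cover's hole at x = +62, y = +87 mm from the cover's centre, at the underside of the plate; axes as the cover
- hole_b (a point): centre of the diagonally opposite hole, at x = -62, y = -87 mm, at the underside of the plate; axes as the cover
- screwdriver: red-handled screwdriver, 190 mm long, lying between the case and the cover; a bystander, to be left alone
- glue: white glue bottle, 56 mm across, 160 mm tall; a bystander, to be left alone
- screw_jar: small jar of brass screws, 60 mm across, 70 mm tall; a bystander, to be left alone
- sander: red and black palm sander, about 190 x 90 x 123 mm; a bystander, to be left alone
- sanding_block: cork sanding block, 110 x 60 x 36 mm; a bystander, to be left alone
- offcut: wooden offcut, 160 x 60 x 22 mm; a bystander, to be left alone
- mug: blue mug, 80 mm across, 90 mm tall; a bystander, to be left alone
Mind the look-alikes: they are no part of the job. Of the things shaped like the part that bears cover_grip, the blue one is meant.

How it is judged:
On the way:
1. the key is wound to its stop (within 0.3 rad) while the cover still lies where it was (value of joint winding_key above 2.7 rad and distance of cover_grip from where it was at the start of the episode below 0.03 m), for 0.2 s.
At the end, for the whole second after the job is handed in: Key within 0.35 rad of its stop; the fingers hold the cover still and level within 0.08 rad, its underside 6 to 25 mm above the rim at two opposite holes, these within 5 mm horizontally of the inserts (either way round), touching neither case nor key (value of joint winding_key above 2.65 rad and ((horizontal distance between hole_a and insert_a below 0.005 m and horizontal distance between hole_b and insert_b below 0.005 m) or (horizontal distance between hole_a and insert_b below 0.005 m and horizontal distance between hole_b and insert_a below 0.005 m)) and z of hole_a in the frame of case between 0.076 and 0.095 m and z of hole_b in the frame of case between 0.076 and 0.095 m and angle between cover_grip's own z axis and vertical below 0.08 rad and contact force between the fingers and cover above 1 N and contact force between cover and case below 0.05 N and linear speed of cover below 0.02 m/s); the arm keeps its last pose, push and grip.
It fails at once if a bystander was pushed more than 40 mm or the glue bottle, jar or mug knocked over (distance of any of screwdriver, glue, screw_jar, sander, sanding_block, offcut, mug from where it was at the start of the episode above 0.04 m or angle between any of glue, screw_jar, mug's own z axis and vertical above 0.6 rad).
It also fails if it takes over 61 s, if anything falls off the work surface, if the arm or the gripper's body presses on something with over 40 N, if the wrist force passes 120 N, or if a joint passes its speed limit or range.

ROBOT

A 6-joint arm with a two-finger parallel gripper is mounted at the origin on the work surface. World frame = base frame: x ahead of the robot, y to its left, z up, the work surface at z = 0. Lengths are in m, angles in rad, forces in N, time in s.
With the tool pointing down it reaches from about 0.375 to 0.9 m from the base axis. Payload 3.1 kg.
Tool frame: the origin (TCP) lies midway between the tips of the shut fingers; the grasp point (between the pads) lies 19 mm behind it; z points along the fingers, y is the direction in which the jaws open and shut (so a half turn about z gives the same grasp; the last joint's range is limited). The gripper opens to 85 mm and grips with 20 to 120 N. Pads are 22 mm wide; open, the fingers measure 114 mm over their backs; the gripper's body (76 mm by 85 mm) begins 54 mm behind the grasp point. The pads swing forward as they close: fully open they stand 13 mm farther back than shut.
Start: joints at [-1.373, 0.527, 1.433, -0, 1.181, -0.178], TCP at [0.229, -0.581, 0.231] pointing down, gripper open.
Joint ranges: [-3.08, 3.08], [-0.75, 2.2], [0.22, 2.44], [-1.43, 4.57], [0, 2.65], [-2.85, 2.85]. Speed limits (rad/s): [2.79, 2.79, 3.14, 3.14, 3.14, 3.14].

INTERFACE

Orientations are given as a unit quaternion [x, y, z, w].
In Python, from station import manip gives the robot as it stands. The module is installed in compiled form; this text tells all that it offers.
- The arm moves only by the tool drive_tool, never from a script. Its argument "deltas" is one flat list of numbers, 4 for each row, row after row: the shift along the tool's x, y, z in cm, then the turn about the tool's z in degrees. A call has 1 to 12 rows; each row is the pose to reach, as a shift and turn from the pose measured when the call began, along the tool's axes at that moment; what a row does not reach only later rows make up. A row lasts 1/10 s, in which the tool goes at most 50 mm and 8.59 degrees, less where a joint would pass 70% of its speed; a pose out of reach is approached as far as the arm can. A call with a gripper value outside its range is refused whole. "hand" is the finger opening in cm, from 0 to 8.54, set as the call begins (left out, the last holds). The fingers move at their own pace and stop on an object; "squeeze" is the grip in N (left out, the last holds). Time passes only in rows, so rows that repeat a pose let the fingers close. It gives the time, the measured TCP pose, the force and the opening at its end, in the units of the state.
- manip.sense(): the state, without advancing time (a new reading comes with each control period).
- manip.snapshot(name): name is "scene" or "top" or "wrist"; returns a dict with "frame" (420x560x3 uint8, red, green, blue), "depth" (420x560 float32, m along the optical axis (not along the pixel's ray), 0 where there is no reading), "fx", "fy", "cx", "cy" (pixels), "R" (3x3) and "t" (3): a world point X has camera coordinates R X + t. Camera axes: x right, y down, z forward; pixel columns grow to the right and rows downward; lengths in m; the calibration is good to about 2 mm. A picture is of the moment at which its call begins.
- manip.sign_off(): hands the job in, once; it reports no verdict.
The state is a dict: "t": time; "q": joint angles; "qd": joint speeds; "tau": joint torques, N m; "tcp_pos": TCP position; "tool_rot": TCP orientation; "force": force on the tool from outside, world axes, zero at the start; "ft_torque": the same for the moment, N m; "finger_gap": opening from 0.0 (shut) to 1.0 (fully open).
Only numpy, scipy, OpenCV 4.12 (cv2) and the standard library are available. Lean on these libraries where they do the work, as an engineer would, in place of code of your own. Each camera call takes 0.05 s, during which the arm holds its last target.

## Working session

There is one attempt and no reset: what is moved stays moved. The work goes in short steps, Python scripts to look and compute and a tool call to move; the robot and the scene stay as the last step left them, time stands still between calls to the robot, and variables do not carry over. Pictures are saved under pics/ and viewed, and the job is handed in when it is done.

Besides the shell and the picture viewer there is one more tool, called as name(argument=value, ...), one argument or row to a line, values as JSON. drive_tool: Moves the arm, as the interface text tells. Its arguments: {"type":"object","properties":{"deltas":{"type":"array"},"hand":{"type":"number"},"squeeze":{"type":"number"}},"required":["deltas"]}

```bash
mkdir -p pics; cat > h.py <<'E'
import numpy as np, cv2
from station import manip
def snap(n,f):
    s=manip.snapshot(n); cv2.imwrite('pics/'+f+'.png',s['frame'][:,:,::-1]); np.savez('pics/'+f+'.npz',**s); return s
def load(f): return dict(np.load('pics/'+f+'.npz'))
def ray(s,u,v,z):
    R=s['R'];c=-R.T@s['t'];d=R.T@np.array([(u-s['cx'])/s['fx'],(v-s['cy'])/s['fy'],1]);return c+d*(z-c[2])/d[2]
def proj(s,X):
    p=s['R']@np.asarray(X)+s['t'];return np.array([s['fx']*p[0]/p[2]+s['cx'],s['fy']*p[1]/p[2]+s['cy']])
E
python3 - <<'E'
from h import *
for n in['scene','top','wrist']:
    s=snap(n,n+'0'); print(n,s['fx'],s['t'],(-s['R'].T@s['t']).round(3))
print(manip.sense())
E
```

```text
scene 397.70985006883717 [-0.42417737 -0.11713539  1.41825153] [ 0.946 -0.733  0.879]
top 497.48534461273766 [0.01070189 0.51000281 1.41746335] [2.160e-01 1.000e-03 1.491e+00]
wrist 345.2797309859363 [-0.6231602  -0.03972337  0.38144981] [ 0.302 -0.552  0.374]
{'t': 0.15, 'q': array([-1.37345466e+00,  5.28259536e-01,  1.43358671e+00,  2.16488898e-05,
        1.18142443e+00, -1.78498215e-01]), 'qd': array([-0.00013977, -0.00134144, -0.00568419,  0.00017001,  0.00137308,
        0.00134638]), 'tau': array([ 2.00930685e-04, -4.42744553e+01, -1.78276026e+01, -2.06280465e-04,
        5.59854074e-03,  1.42145777e-05]), 'tcp_pos': array([ 0.22933477, -0.58082123,  0.23056095]), 'tool_rot': array([ 9.82395371e-01,  1.86811751e-01,  2.10547911e-06, -8.39070270e-04]), 'force': array([-0.66263975, -0.40722688, -0.97441173]), 'ft_torque': array([-0.00168134, -0.05141237,  0.00510386]), 'finger_gap': 0.9973055866854704}
```

View pics/scene0.png

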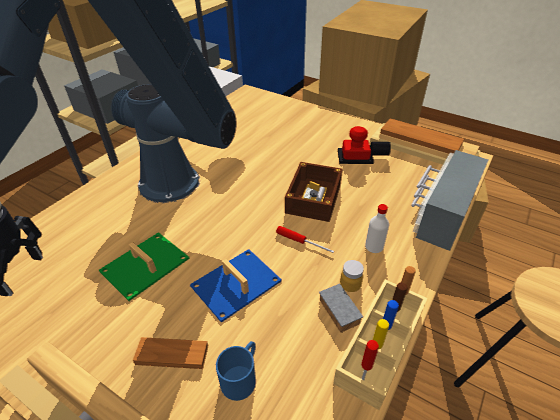

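View pics/top0.png

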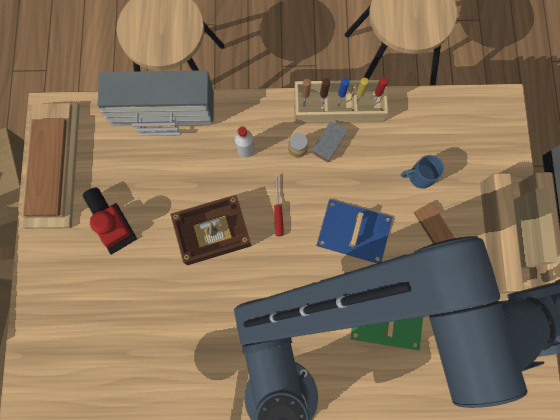

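View pics/wrist0.png

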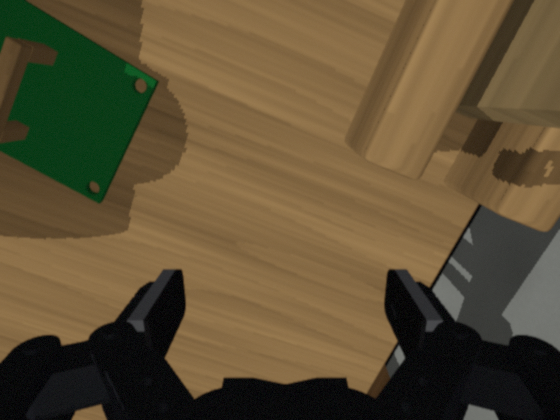

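Cover candidates in the top view: blue plate (356,230) and green plate (388,328). The task names the blue one, so I choose that. The open case is at (211,231). I'll check these in close crops.

```bash
python3 - <<'E'
from h import *
s=load('top0'); f=s['frame'][:,:,::-1]
a=cv2.resize(f[185:275,160:260],None,fx=4,fy=4,interpolation=cv2.INTER_CUBIC)
b=cv2.resize(f[185:275,306:406],None,fx=4,fy=4,interpolation=cv2.INTER_CUBIC)
cv2.imwrite('pics/crop0.png',np.hstack([a,b]))
print(s['R'].round(3))
for u,v,z in[(211,231,.07),(356,230,.0)]:print(ray(s,u,v,z))
E
```

```text
[[-0.018 -1.    -0.004]
 [-0.98   0.018 -0.2  ]
 [ 0.2    0.    -0.98 ]]
[0.46725779 0.19267087 0.07      ]
[ 0.47464633 -0.23884454  0.        ]
```

View pics/crop0.png

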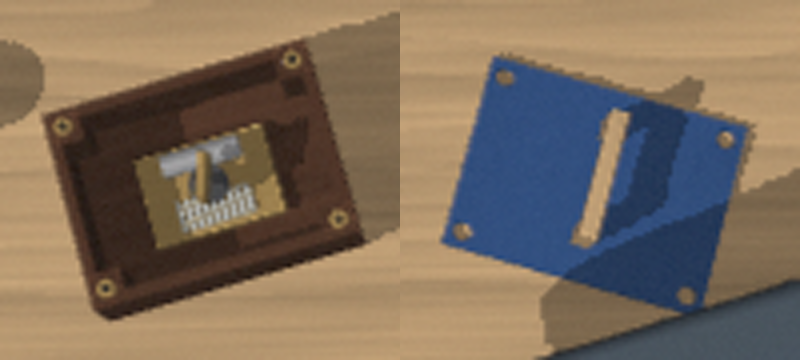

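```bash
cat >> h.py <<'E'
def fit(P,L):
    # P Nx2 world, L Nx2 local -> centre, yaw (rigid)
    pc=P.mean(0);lc=L.mean(0);A=P-pc;B=L-lc
    th=np.arctan2((B[:,0]*A[:,1]-B[:,1]*A[:,0]).sum(),(B*A).sum())
    R=np.array([[np.cos(th),-np.sin(th)],[np.sin(th),np.cos(th)]])
    c=pc-R@lc; return c,th,np.linalg.norm(L@R.T+c-P,axis=1)
E
python3 - <<'E'
from h import *
s=load('top0')
L=np.array([[62,87],[62,-87],[-62,-87],[-62,87]])/1000
cv=lambda U,V,ox:((U+.5)/4-.5+ox,(V+.5)/4-.5+185)
def g(pts,ox,z): return np.array([ray(s,*cv(U,V,ox),z)[:2] for U,V in pts])
# image left=+y, up=+x
P=g([(62,126),(292,60),(338,218),(105,288)],160,.07); print(P,fit(P,L))
C=g([(505,78),(726,139),(686,296),(462,231)],306-100,.006);print(C,fit(C,L))
h1=ray(s,*cv(617,117,206),.057);h2=ray(s,*cv(585,237,206),.057);print(h1,h2,(h1+h2)/2)
E
```

```text
[[0.51322649 0.2977705 ]
 [0.55960757 0.12996817]
 [0.44168141 0.09672997]
 [0.39393568 0.26414595]] (array([0.47711279, 0.19715365]), np.float64(0.2740761714823245), array([8.69508754e-05, 7.68571157e-04, 7.15778292e-04, 5.95676846e-05]))
[[ 0.55528636 -0.16807377]
 [ 0.50464137 -0.33406133]
 [ 0.38556523 -0.29673999]
 [ 0.43770301 -0.13098774]] (array([ 0.47079899, -0.23246571]), np.float64(-0.30185711706900425), array([0.00062296, 0.00051935, 0.00039907, 0.00023708]))
[ 0.51269292 -0.24344117  0.057     ] [ 0.42406441 -0.21564692  0.057     ] [ 0.46837866 -0.22954405  0.057     ]
```

```bash
cat >> h.py <<'E'
from scipy.spatial.transform import Rotation as Ro
def to(p,th=None):
    st=manip.sense();R=Ro.from_quat(st['tool_rot']).as_matrix();d=R.T@(np.array(p)-st['tcp_pos'])*100
    y=np.arctan2(R[1,0],R[0,0]); t=0 if th is None else -np.degrees((th-y+np.pi)%(2*np.pi)-np.pi)
    print('delta cm',d.round(2),'turn',round(t,1),'| yaw',y.round(3),'tcp',st['tcp_pos'].round(4),'q6',st['q'][5].round(3),'gap',st['finger_gap'].round(3),'F',st['force'].round(1),'t',st['t'].__round__(2),'tilt',R[:,2].round(4))
E
python3 -c "
from h import *
to([.48,-.2,.25])
"
```

```text
Traceback (most recent call last):
  File "h.py", line 20, in to
    print('delta cm',d.round(2),'turn',round(t,1),'| yaw',y.round(3),'tcp',st['tcp_pos'].round(4),'q6',st['q'][5].round(3),'gap',st['finger_gap'].round(3),'F',st['force'].round(1),'t',st['t'].__round__(2),'tilt',R[:,2].round(4))
                                                                                                                                 ^^^^^^^^^^^^^^^^^^^^^^
AttributeError: 'float' object has no attribute 'round'
```

```bash
sed -i "s/st\['finger_gap'\].round(3)/round(float(st['finger_gap']),3)/" h.py; python3 -c "
from h import *
to([.48,-.2,.25])
"
```

```text
delta cm [ 37.3  -26.23  -1.89] turn 0 | yaw 0.376 tcp [ 0.2293 -0.5808  0.2306] q6 -0.178 gap 0.997 F [-0.7 -0.4 -1. ] t 0.15 tilt [-3.0e-04  1.6e-03 -1.0e+00]
```

drive_tool(
  deltas=[37.3,-26.2,-1.9,-95,37.3,-26.2,-1.9,-95,37.3,-26.2,-1.9,-95,37.3,-26.2,-1.9,-95,37.3,-26.2,-1.9,-95,37.3,-26.2,-1.9,-95,37.3,-26.2,-1.9,-95,37.3,-26.2,-1.9,-95,37.3,-26.2,-1.9,-95,37.3,-26.2,-1.9,-95,37.3,-26.2,-1.9,-95,37.3,-26.2,-1.9,-95],
  hand=5,
)

```text
t: 1.35
tcp_pos: [0.4803, -0.1993, 0.2499]
tool_rot: [0.525, 0.851, 0.001, -0.001]
force: [-0.3, -0.1, 0.4]
finger_gap: 0.581
```

```bash
python3 -c "
from h import *
to([.477,.197,.22],.274+np.pi)
snap('wrist','w1')
"
```

```text
delta cm [35.57 17.48  3.07] turn -79.1 | yaw 2.036 tcp [ 0.4803 -0.1993  0.2499] q6 -1.075 gap 0.581 F [-0.3 -0.1  0.4] t 1.35 tilt [-8.0e-04  1.9e-03 -1.0e+00]
```

View pics/w1.png

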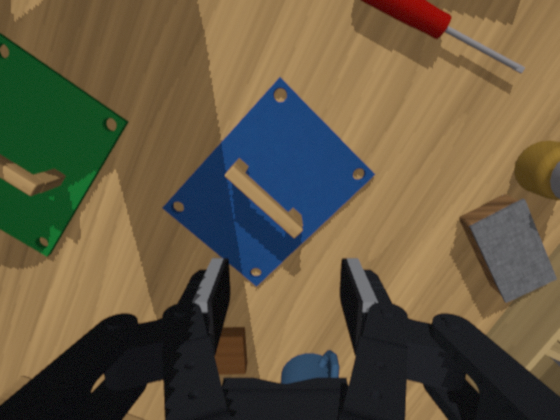

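The blue cover's four holes show at (280,96), (358,174), (256,272) and (178,207), and its handle at (264,198). Next I move above the case.

drive_tool(
  deltas=[35.6,17.5,2,-79,35.6,17.5,2,-79,35.6,17.5,2,-79,35.6,17.5,2,-79,35.6,17.5,2,-79,35.6,17.5,2,-79,35.6,17.5,2,-79,35.6,17.5,2,-79,35.6,17.5,2,-79,35.6,17.5,2,-79,35.6,17.5,2,-79],
)

```text
t: 2.5
tcp_pos: [0.4782, 0.1962, 0.2305]
tool_rot: [-0.132, 0.991, 0.001, -0.001]
force: [1.2, -0.3, -0.1]
finger_gap: 0.586
```

```bash
python3 -c "
from h import *
to([.477,.197,.22],.274+np.pi)
snap('wrist','w2')
s=load('w1')
P=np.array([ray(s,u,v,.008)[:2] for u,v in [(280,96),(358,174),(256,272),(178,207)]]);print(P)
snap('top','t2')
"
```

```text
delta cm [0.1  0.11 1.05] turn -0.5 | yaw -2.877 tcp [0.4782 0.1962 0.2305] q6 -1.665 gap 0.586 F [ 1.2 -0.3 -0.1] t 2.5 tilt [-0.0012  0.0015 -1.    ]
[[ 0.44072462 -0.13056177]
 [ 0.55766258 -0.16642763]
 [ 0.50702311 -0.33102046]
 [ 0.3890878  -0.2951846 ]]
```

View pics/w2.png

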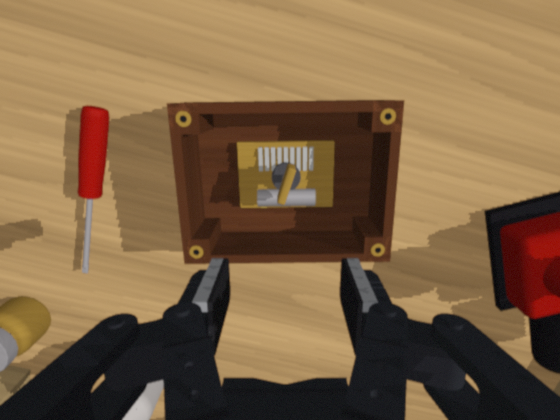

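```bash
python3 -c "
from h import *
s=load('w2'); f=s['frame'][:,:,::-1]
cv2.imwrite('pics/w2c.png',cv2.resize(f[130:220,225:345],None,fx=6,fy=6,interpolation=cv2.INTER_CUBIC))
L=np.array([[62,87],[62,-87],[-62,-87],[-62,87]])/1000
P=np.array([ray(s,u,v,.07)[:2] for u,v in [(378,250),(196,252),(183,119),(388,116)]]);print(fit(P,L))
s=load('w1')
P=np.array([ray(s,u,v,.006)[:2] for u,v in [(358,174),(256,272),(178,207),(280,96)]]);print(fit(P,L))
"
```

```text
(array([0.47955151, 0.19925302]), np.float64(0.2779085902827907), array([0.00087511, 0.00072998, 0.00065728, 0.00079419]))
(array([ 0.47376896, -0.23132292]), np.float64(-0.29955651265427535), array([0.00045596, 0.00068011, 0.00012647, 0.00082905]))
```

View pics/w2c.png

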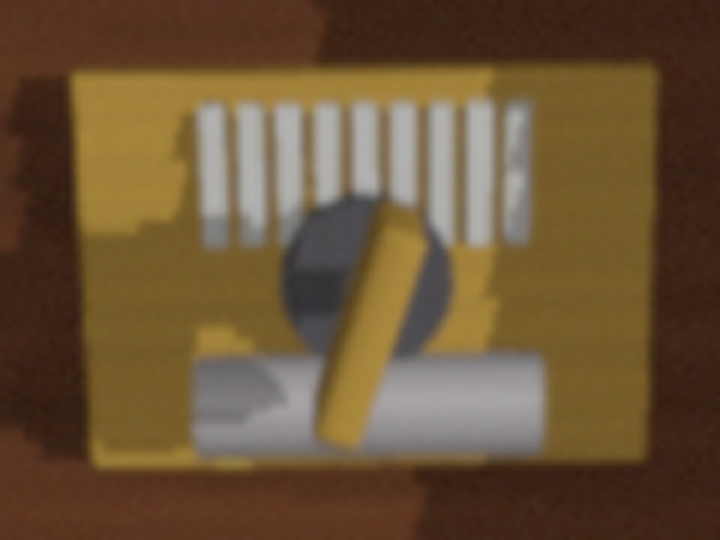

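```bash
python3 -c "
from h import *
s=load('w2')
g=lambda U,V:ray(s,(U+.5)/6-.5+225,(V+.5)/6-.5+130,.066)
a=g(409,236);b=g(339,444);print(a,b,(a+b)/2,np.linalg.norm(a-b),np.arctan2(*(b-a)[1::-1]))
c=-s['R'].T@s['t'];print(c)
s=load('t2');print(s['R'][0,0]); cv2.imwrite('pics/t2c.png',cv2.resize(s['frame'][185:275,160:260,::-1],None,fx=6,fy=6,interpolation=cv2.INTER_CUBIC))
"
```

```text
[0.46158452 0.20047015 0.066     ] [0.49606144 0.19879228 0.066     ] [0.47882298 0.19963121 0.066     ] 0.034517720083205444 -0.0486283685551291
[0.4037566  0.17634523 0.37416351]
-0.017649993198256716
```

View pics/t2c.png

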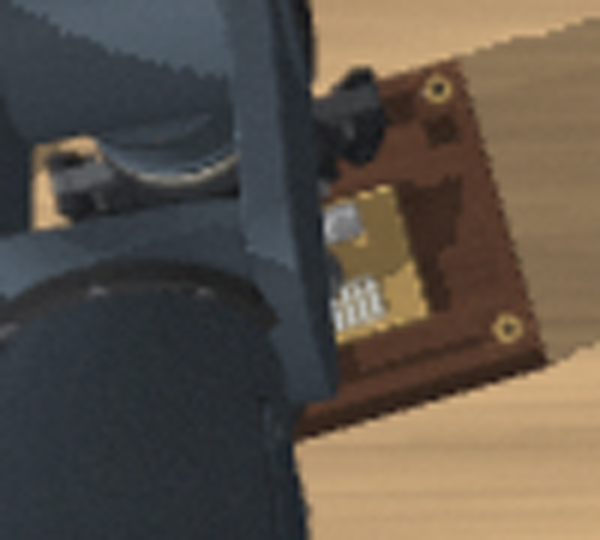

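```bash
python3 -c "
from h import *
to([.4785,.1990,.042],3.093)
"
```

```text
delta cm [-0.1   0.29 18.86] turn 17.9 | yaw -2.877 tcp [0.4784 0.1956 0.2306] q6 -1.666 gap 0.586 F [-0.4 -0.  -0.9] t 2.6 tilt [-0.001   0.0017 -1.    ]
```

drive_tool(
  deltas=[-0.1,0.3,4,8,-0.1,0.3,8,18,-0.1,0.3,11,18,-0.1,0.3,11,18,-0.1,0.3,11,18],
  hand=4,
  squeeze=40,
)

```text
t: 3.1
tcp_pos: [0.479, 0.1981, 0.1208]
tool_rot: [0.026, 1.0, 0.001, -0.001]
force: [0.5, -0.5, 0.3]
finger_gap: 0.465
```

```bash
python3 -c "
from h import *
to([.4785,.1990,.042],3.093)
snap('wrist','w3')
"
```

```text
delta cm [0.04 0.08 7.88] turn -0.2 | yaw 3.089 tcp [0.479  0.1981 0.1208] q6 -1.345 gap 0.465 F [ 0.5 -0.5  0.3] t 3.1 tilt [-0.0015  0.0016 -1.    ]
```

View pics/w3.png

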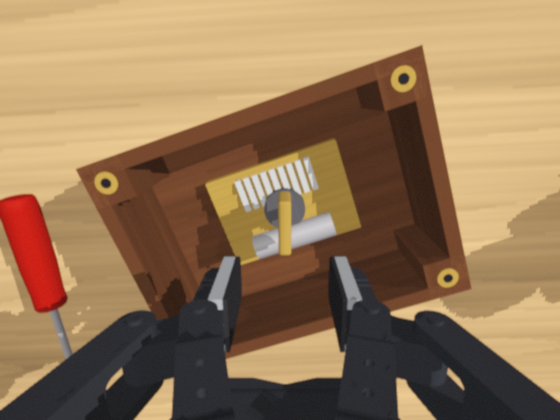

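The blade at (285,222) lies midway between the fingers and is aligned with them. I descend and close.

drive_tool(
  deltas=[0,0.1,3.5,0,0,0.1,6,0,0,0.1,7.8,0,0,0.1,7.8,0],
)

```text
t: 3.55
tcp_pos: [0.4802, 0.1994, 0.0438]
tool_rot: [0.026, 1.0, 0.001, 0.0]
force: [-0.7, -0.3, -0.9]
finger_gap: 0.468
```

drive_tool(
  deltas=[0,0,0,0,0,0,0,0,0,0,0,0,0,0,0,0,0,0,0,0],
  hand=0,
  squeeze=40,
)

```text
t: 4.05
tcp_pos: [0.4817, 0.1981, 0.0457]
tool_rot: [0.025, 1.0, 0.0, 0.002]
force: [0.9, -6.9, 4.1]
finger_gap: 0.082
```

```bash
python3 -c "
from h import *
to([.4785,.1990,.042],3.093)
print(manip.sense()['ft_torque'])
snap('wrist','w4')
"
```

```text
delta cm [0.32 0.07 0.37] turn -0.1 | yaw 3.091 tcp [0.4817 0.1981 0.0457] q6 -1.344 gap 0.082 F [ 0.9 -6.9  4.1] t 4.05 tilt [ 4.2e-03  3.0e-04 -1.0e+00]
[-1.08211236 -0.10420653  0.12485932]
```

View pics/w4.png

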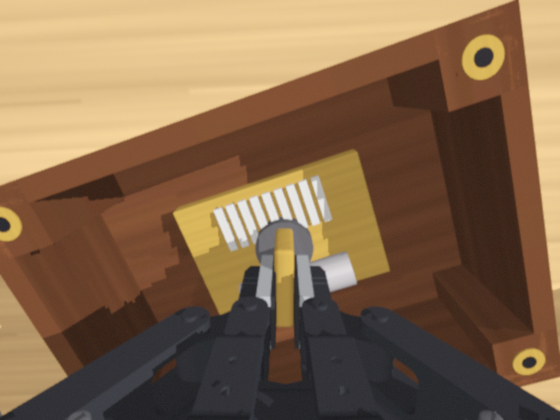

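Gripped, but the tool sits about 3 mm off the key axis along the blade and slightly high. I'll open, recentre and grip again before turning.

drive_tool(
  deltas=[0,0,0,0,0,0,0,0,0.3,0,0.4,0,0.3,0,0.4,0],
  hand=2.5,
)

```text
t: 4.5
tcp_pos: [0.4778, 0.1984, 0.0415]
tool_rot: [0.025, 1.0, 0.0, 0.001]
force: [-0.3, 0.1, 1.0]
finger_gap: 0.29
```

```bash
python3 -c "
from h import *
to([.4785,.1990,.042],3.093)
"
```

```text
delta cm [-0.07  0.06 -0.05] turn -0.1 | yaw 3.092 tcp [0.4778 0.1984 0.0415] q6 -1.343 gap 0.29 F [-0.3  0.1  1. ] t 4.5 tilt [ 2.9e-03  3.0e-04 -1.0e+00]
```

drive_tool(
  deltas=[-0.05,0.05,0,0,-0.05,0.05,0,0,-0.05,0.05,0,0,-0.05,0.05,0,0],
  hand=0,
  squeeze=40,
)

```text
t: 4.9
tcp_pos: [0.4778, 0.1983, 0.0414]
tool_rot: [0.025, 1.0, -0.0, 0.001]
force: [-1.3, -5.1, 2.1]
finger_gap: 0.081
```

drive_tool(
  deltas=[0,0,0,5,0,0,0,12,0,0,0,19,0,0,0,26,0,0,0,33,0,0,0,40],
)

```text
t: 5.5
tcp_pos: [0.4782, 0.1989, 0.0414]
tool_rot: [0.367, 0.93, 0.001, 0.001]
force: [-0.4, 0.6, 0.9]
finger_gap: 0.084
```

```bash
python3 -c "
from h import *
to([.4785,.1990,.042],3.093)
print(manip.sense()['ft_torque'])
snap('wrist','w5')
"
```

```text
delta cm [-0.02  0.03 -0.06] turn -40.3 | yaw 2.389 tcp [0.4782 0.1989 0.0414] q6 -0.639 gap 0.084 F [-0.4  0.6  0.9] t 5.5 tilt [ 2.6e-03  1.0e-04 -1.0e+00]
[ 0.1676653  -0.03549232  0.13167167]
```

View pics/w5.png

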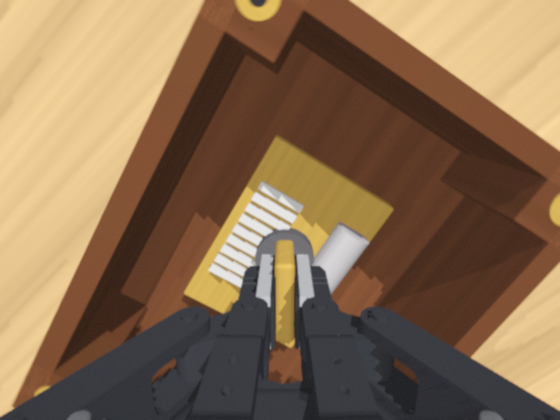

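The key turned together with the jaws (blade at (286,280), still pinched). I continue.

drive_tool(
  deltas=[0,0,0,7,0,0,0,14,0,0,0,21,0,0,0,28,0,0,0,35,0,0,0,42,0,0,0,49,0,0,0,56,0,0,0,63,0,0,0,70],
)

```text
t: 6.55
tcp_pos: [0.4796, 0.1991, 0.0414]
tool_rot: [0.836, 0.549, 0.002, 0.001]
force: [2.3, -0.6, -1.8]
finger_gap: 0.086
```

drive_tool(
  deltas=[0,0,0,5,0,0,0,10,0,0,0,15,0,0,0,20,0,0,0,25,0,0,0,30],
)

```text
t: 7.15
tcp_pos: [0.4801, 0.1987, 0.0414]
tool_rot: [0.95, 0.314, 0.003, 0.001]
force: [1.1, -3.2, -0.1]
finger_gap: 0.084
```

```bash
python3 -c "
from h import *
to([.4785,.1990,.042],3.093)
print(manip.sense()['ft_torque'])
"
```

```text
delta cm [-0.11 -0.11 -0.06] turn -140.7 | yaw 0.638 tcp [0.4801 0.1987 0.0414] q6 1.113 gap 0.084 F [ 1.1 -3.2 -0.1] t 7.15 tilt [ 6.e-03 -3.e-04 -1.e+00]
[-0.76525004 -0.04816025  0.19124476]
```

drive_tool(
  deltas=[0,0,0,3,0,0,0,6,0,0,0,9,0,0,0,11],
)

```text
t: 7.55
tcp_pos: [0.4802, 0.1985, 0.0414]
tool_rot: [0.975, 0.222, 0.003, 0.001]
force: [0.4, -2.1, 1.2]
finger_gap: 0.086
```

```bash
python3 -c "
from h import *
to([.4785,.1990,.042],.418)
print(manip.sense()['ft_torque'])
"
```

```text
delta cm [-0.13 -0.12 -0.06] turn 1.7 | yaw 0.447 tcp [0.4802 0.1985 0.0414] q6 1.304 gap 0.086 F [ 0.4 -2.1  1.2] t 7.55 tilt [ 6.1e-03 -8.0e-04 -1.0e+00]
[-0.61242619  0.05875888  0.13755666]
```

drive_tool(
  deltas=[0,0,0,2,0,0,0,4,0,0,0,6],
)

```text
t: 7.85
tcp_pos: [0.4802, 0.1984, 0.0415]
tool_rot: [0.985, 0.173, 0.003, 0.002]
force: [-0.5, -1.4, 2.9]
finger_gap: 0.089
```

```bash
python3 -c "
from h import *
to([.4785,.1990,.042],.418)
print(manip.sense()['ft_torque'])
"
```

```text
delta cm [-0.14 -0.11 -0.05] turn -4.0 | yaw 0.349 tcp [0.4802 0.1984 0.0415] q6 1.405 gap 0.089 F [-0.5 -1.4  2.9] t 7.85 tilt [ 0.0062 -0.002  -1.    ]
[-0.25715382  0.19703033  1.16023619]
```

The moment about z jumped from 0.14 to 1.16 N m at yaw ≈0.35 and the gap widened, which means the stop. I release, rise and look.

drive_tool(
  deltas=[0,0,0,0,0,0,0,0,0,0,-4,0,0,0,-9,0,0,0,-14,0,0,0,-18,0,0,0,-18,0,0,0,-18,0],
  hand=4,
)

```text
t: 8.65
tcp_pos: [0.4793, 0.199, 0.2224]
tool_rot: [0.985, 0.174, 0.004, 0.001]
force: [0.1, -0.5, -0.7]
finger_gap: 0.469
```

```bash
python3 -c "
from h import *
to([.4785,.1990,.042],.418)
s=snap('wrist','w6')
print(s['t'])
"
```

```text
delta cm [-0.21 -0.1  18.04] turn -4.0 | yaw 0.349 tcp [0.4793 0.199  0.2224] q6 1.403 gap 0.469 F [ 0.1 -0.5 -0.7] t 8.65 tilt [ 0.0085 -0.0011 -1.    ]
[0.02271686 0.46011638 0.5263009 ]
```

View pics/w6.png

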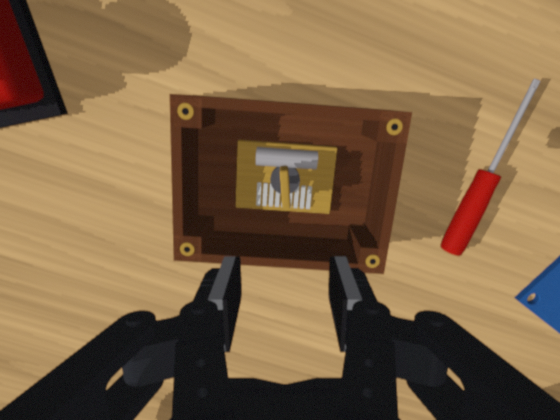

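```bash
python3 -c "
from h import *
s=load('w6'); f=s['frame'][:,:,::-1]
cv2.imwrite('pics/w6c.png',cv2.resize(f[130:220,225:345],None,fx=6,fy=6,interpolation=cv2.INTER_CUBIC))
L=np.array([[62,87],[62,-87],[-62,-87],[-62,87]])/1000
# image top=+x, left=+y
P=np.array([ray(s,u,v,.07)[:2] for u,v in [(186,111),(394,127),(373,261),(187,250)]]);print(fit(P,L))
"
```

```text
(array([0.47820764, 0.1979759 ]), np.float64(0.27866931742808354), array([0.00082522, 0.00017643, 0.00061651, 0.00114166]))
```

View pics/w6c.png

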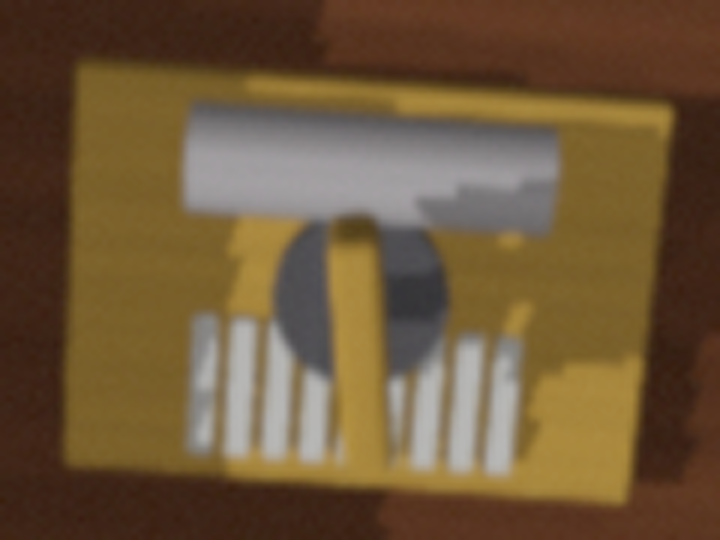

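```bash
python3 -c "
from h import *
s=load('w6')
g=lambda U,V:ray(s,(U+.5)/6-.5+225,(V+.5)/6-.5+130,.066)
a=g(364,466);b=g(354,243);print(a,b,np.linalg.norm(a-b),np.arctan2(*(b-a)[1::-1]))
to([.472,-.232,.22],-.30)
"
```

```text
[0.46315577 0.19257608 0.066     ] [0.49494555 0.20575201 0.066     ] 0.03441213962694907 0.3929186032981145
delta cm [-15.32  40.26   0.17] turn 37.2 | yaw 0.349 tcp [0.4783 0.1988 0.221 ] q6 1.403 gap 0.467 F [ 0.5  0.  -0.4] t 8.7 tilt [ 0.0051 -0.0018 -1.    ]
```

Key angle from the image: 0.278+π−0.393 ≈ 3.03 rad, so it is at the stop. Next, above the blue cover.

drive_tool(
  deltas=[-15.3,40.3,0,37,-15.3,40.3,0,37,-15.3,40.3,0,37,-15.3,40.3,0,37,-15.3,40.3,0,37,-15.3,40.3,0,37,-15.3,40.3,0,37,-15.3,40.3,0,37,-15.3,40.3,0,37,-15.3,40.3,0,37,-15.3,40.3,0,37,-15.3,40.3,0,37],
  hand=5.5,
)

```text
t: 9.9
tcp_pos: [0.4713, -0.2304, 0.2203]
tool_rot: [0.989, -0.147, 0.001, -0.001]
force: [0.0, -0.5, -0.4]
finger_gap: 0.642
```

```bash
python3 -c "
from h import *
to([.472,-.232,.03],-.30)
s=snap('wrist','w7')
"
```

```text
delta cm [ 0.08  0.17 19.03] turn 0.2 | yaw -0.296 tcp [ 0.4713 -0.2304  0.2203] q6 1.196 gap 0.642 F [ 0.  -0.5 -0.4] t 9.9 tilt [ 0.0021  0.0012 -1.    ]
```

View pics/w7.png

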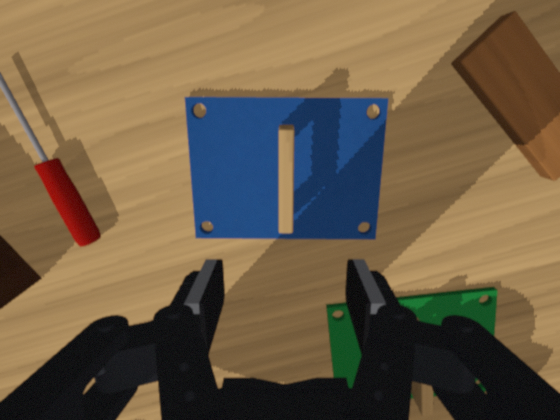

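```bash
python3 -c "
from h import *
s=load('w7')
L=np.array([[62,87],[62,-87],[-62,-87],[-62,87]])/1000
P=np.array([ray(s,u,v,.008)[:2] for u,v in [(200,111),(374,111),(364,228),(208,227)]]);print(fit(P,L))
a=ray(s,286.5,128,.057);b=ray(s,286,233,.057);print(a,b,(a+b)/2,np.linalg.norm(a-b),np.arctan2(*(a-b)[1::-1]))
to([.4723,-.232,.03],-.30)
"
```

```text
(array([ 0.47280101, -0.23177087]), np.float64(-0.2996632844909409), array([0.00071053, 0.00047723, 0.00111137, 0.00083816]))
[ 0.52026427 -0.24600915  0.057     ] [ 0.42635056 -0.21709523  0.057     ] [ 0.47330742 -0.23155219  0.057     ] 0.09826392847770347 -0.29866808938473227
delta cm [ 0.06  0.17 19.07] turn 0.3 | yaw -0.295 tcp [ 0.4717 -0.2303  0.2207] q6 1.196 gap 0.645 F [-0.1 -0.  -0. ] t 9.95 tilt [ 2.8e-03  5.0e-04 -1.0e+00]
```

drive_tool(
  deltas=[0.1,0.15,4.5,0,0.1,0.15,9,0,0.1,0.15,12,0,0.1,0.15,12,0],
)

```text
t: 10.35
tcp_pos: [0.4699, -0.2283, 0.0971]
tool_rot: [0.989, -0.146, -0.003, -0.003]
force: [0.1, 0.9, -0.4]
finger_gap: 0.645
```

```bash
python3 -c "
from h import *
to([.473,-.2316,.028],-.30)
"
```

```text
delta cm [0.44 0.26 6.91] turn 0.4 | yaw -0.293 tcp [ 0.4699 -0.2283  0.0971] q6 1.194 gap 0.645 F [ 0.1  0.9 -0.4] t 10.35 tilt [-0.005   0.0069 -1.    ]
```

drive_tool(
  deltas=[0.4,0.2,1.5,0,0.4,0.2,1.5,0,0.4,0.2,1.5,0],
)

```text
t: 10.65
tcp_pos: [0.4737, -0.231, 0.0834]
tool_rot: [0.989, -0.146, -0.002, -0.003]
force: [0.2, -0.4, 0.8]
finger_gap: 0.644
```

```bash
python3 -c "
from h import *
to([.473,-.2316,.028],-.30)
s=snap('wrist','w8')
to([.473,-.2316,.028],-.30)
"
```

```text
delta cm [-0.03  0.1   5.54] turn 0.5 | yaw -0.292 tcp [ 0.4737 -0.231   0.0834] q6 1.193 gap 0.644 F [ 0.2 -0.4  0.8] t 10.65 tilt [-0.0038  0.0059 -1.    ]
delta cm [-0.05  0.08  5.57] turn 0.4 | yaw -0.292 tcp [ 0.4739 -0.2313  0.0837] q6 1.193 gap 0.638 F [-0.2  0.2  0.3] t 10.7 tilt [-0.0031  0.0054 -1.    ]
```

View pics/w8.png

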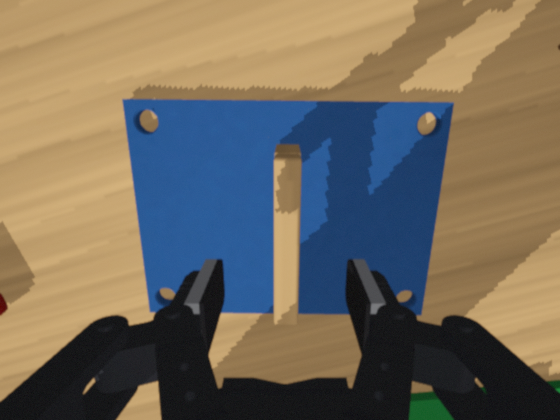

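The handle at (287,240) is centred between the fingers (at 215 and 355). I go down, then close.

drive_tool(
  deltas=[0,0.05,3,0.5,0,0.05,5.4,0.5,0,0.05,5.4,0.5,0,0.05,5.4,0.5],
)

```text
t: 11.1
tcp_pos: [0.474, -0.2317, 0.0307]
tool_rot: [0.989, -0.15, -0.002, -0.002]
force: [0.5, -0.3, -0.4]
finger_gap: 0.643
```

```bash
python3 -c "
from h import *
to([.473,-.2316,.028],-.30)
"
```

```text
delta cm [-0.09  0.02  0.27] turn -0.1 | yaw -0.301 tcp [ 0.474  -0.2317  0.0307] q6 1.2 gap 0.643 F [ 0.5 -0.3 -0.4] t 11.1 tilt [-0.0024  0.0048 -1.    ]
```

drive_tool(
  deltas=[0,0,0,0,0,0,0,0,0,0,0,0,0,0,0,0,0,0,0,0],
  hand=0,
  squeeze=70,
)

```text
t: 11.6
tcp_pos: [0.4747, -0.2321, 0.032]
tool_rot: [0.989, -0.15, -0.0, -0.002]
force: [0.3, 0.3, 6.4]
finger_gap: 0.148
```

```bash
python3 -c "
from h import *
to([.473,-.2316,.028],-.30)
"
```

```text
delta cm [-0.18 -0.    0.4 ] turn -0.1 | yaw -0.301 tcp [ 0.4747 -0.2321  0.032 ] q6 1.2 gap 0.148 F [0.3 0.3 6.4] t 11.6 tilt [-5.0e-04  3.5e-03 -1.0e+00]
```

drive_tool(
  deltas=[0,0,-1,0,0,0,-3,0,0,0,-6,0,0,0,-9,0,0,0,-12,0,0,0,-12,0,0,0,-12,0],
)

```text
t: 12.3
tcp_pos: [0.4745, -0.2324, 0.1526]
tool_rot: [0.989, -0.15, -0.0, -0.001]
force: [0.8, -0.7, -3.5]
finger_gap: 0.15
```

```bash
python3 -c "
from h import *
s=snap('wrist','w9');snap('scene','s9')
to([.478,.1985,.16],.278)
"
```

```text
delta cm [-12.34 -41.22  -0.67] turn -33.2 | yaw -0.301 tcp [ 0.4736 -0.2317  0.151 ] q6 1.201 gap 0.144 F [-0.6  0.8 -2.5] t 12.4 tilt [-0.0029  0.0054 -1.    ]
```

View pics/w9.png

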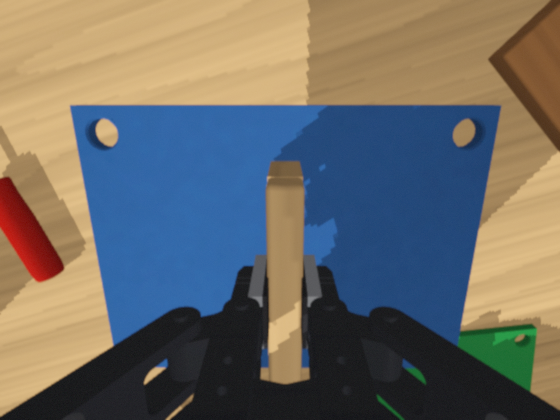

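View pics/s9.png

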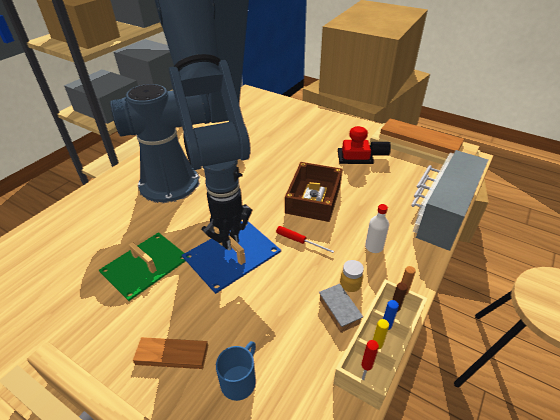

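The cover is held level, clear of the bench. I carry it over the case with an even pace.

drive_tool(
  deltas=[-0.6,-2,-0.7,-2,-1.6,-5.4,-0.7,-5,-2.8,-9.2,-0.7,-8,-4,-13.2,-0.7,-11,-5.2,-17.4,-0.7,-14,-6.4,-21.4,-0.7,-17,-7.6,-25.4,-0.7,-20,-8.8,-29.4,-0.7,-23,-10,-33.2,-0.7,-26,-11,-36.6,-0.7,-29,-11.8,-39.4,-0.7,-31,-12.2,-40.7,-0.7,-33],
)

```text
t: 13.6
tcp_pos: [0.4764, 0.1953, 0.1586]
tool_rot: [0.99, 0.139, -0.003, -0.003]
force: [-0.5, 0.1, -4.0]
finger_gap: 0.15
```

drive_tool(
  deltas=[0,0,0,0,0,0,0,0,0,0,0,0],
)

```text
t: 13.9
tcp_pos: [0.4761, 0.194, 0.158]
tool_rot: [0.99, 0.138, -0.004, -0.003]
force: [-0.5, -0.0, -2.9]
finger_gap: 0.148
```

```bash
python3 -c "
from h import *
to([.478,.1985,.12],.278)
s=snap('wrist','w10');snap('scene','s10');snap('top','t10')
to([.478,.1985,.12],.278)
"
```

```text
delta cm [ 0.33 -0.35  3.8 ] turn -0.0 | yaw 0.278 tcp [0.4761 0.194  0.158 ] q6 1.454 gap 0.148 F [-0.5 -0.  -2.9] t 13.9 tilt [-0.0078  0.0044 -1.    ]
delta cm [ 0.27 -0.35  3.86] turn -0.0 | yaw 0.277 tcp [0.4766 0.1942 0.1586] q6 1.454 gap 0.15 F [ 0.2  0.2 -2.9] t 14.05 tilt [-0.0065  0.005  -1.    ]
```

View pics/w10.png

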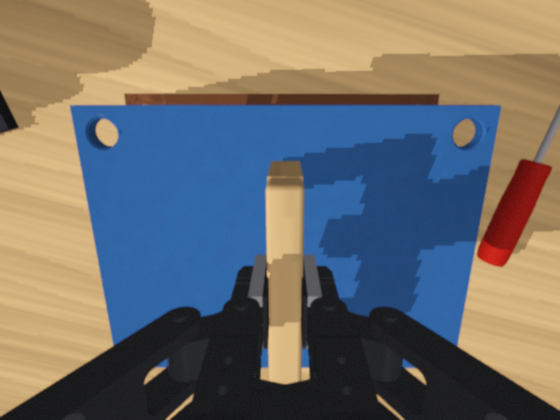

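View pics/s10.png

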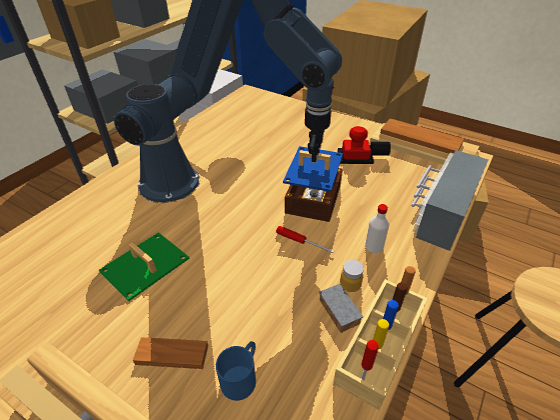

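View pics/t10.png

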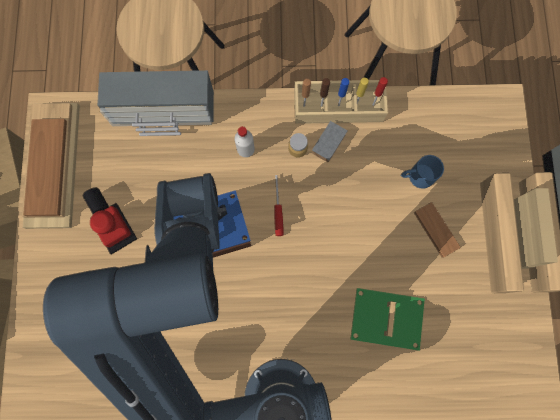

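```bash
python3 - <<'E'
from h import *
for n,b in(('w9',.119),('w10',.1263)):
    s=load(n); f=s['frame']; hsv=cv2.cvtColor(f,cv2.COLOR_RGB2HSV)
    m=(cv2.inRange(hsv,(100,80,30),(125,255,255))==0).astype(np.uint8)
    for (x0,x1) in((85,125),(448,488)):
        r=m[112:152,x0:x1].copy(); nn,l,st,c=cv2.connectedComponentsWithStats(r)
        print(n,[(st[i,4],st[i,:4],c[i]+[x0,112]) for i in range(1,nn) if st[i,4]>20])
f=load('w10')['frame'][:,:,::-1]
cv2.imwrite('pics/w10c.png',np.hstack([cv2.resize(f[100:160,75:135],None,fx=6,fy=6),cv2.resize(f[100:160,440:500],None,fx=6,fy=6)]))
E
```

```text
w9 [(np.int32(520), array([10,  6, 24, 29], dtype=int32), array([106.21153846, 132.27692308]))]
w9 [(np.int32(518), array([ 4,  6, 24, 29], dtype=int32), array([463.61003861, 132.31853282]))]
w10 [(np.int32(516), array([10,  6, 24, 29], dtype=int32), array([106.23449612, 132.1627907 ]))]
w10 [(np.int32(499), array([ 4,  6, 24, 29], dtype=int32), array([463.51302605, 132.46292585]))]
```

View pics/w10c.png

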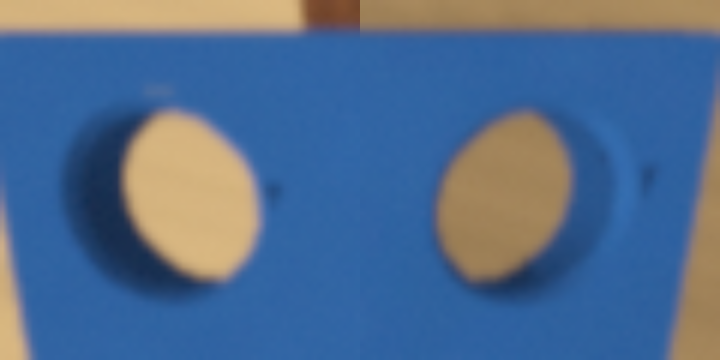

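```bash
python3 - <<'E'
from h import *
s=load('w10'); zt=.1586-.032+.008
a=ray(s,101.6,132.6,zt);b=ray(s,469,132.6,zt);print(a,b,np.linalg.norm(a-b))
L=np.array([[62,87],[62,-87]])/1000
c,th,e=fit(np.array([a[:2],b[:2]]),L);print('cover centre',c,th,e)
# front edge corners at top face / rows
D=np.median(s['depth'][120:140,200:240]);print('depth',D)
ys,xs=np.mgrid[110:160:4,120:250:4]; 
d=s['depth'][ys,xs]; X=np.stack([(xs-s['cx'])/s['fx']*d,(ys-s['cy'])/s['fy']*d,d],-1).reshape(-1,3)
ys,xs=np.mgrid[110:160:4,330:440:4]; 
d=s['depth'][ys,xs]; X=np.r_[X,np.stack([(xs-s['cx'])/s['fx']*d,(ys-s['cy'])/s['fy']*d,d],-1).reshape(-1,3)]
W=(X-s['t'])@s['R']; A=np.c_[W[:,:2]-W[:,:2].mean(0),np.ones(len(W))];k=np.linalg.lstsq(A,W[:,2],rcond=None)[0];print('plane slopes,z',k,W[:,:2].mean(0))
to([.478,.1985,.12],.278)
E
```

```text
[0.51073963 0.29536441 0.1346    ] [0.55871543 0.12782993 0.1346    ] 0.17426840596112528
cover centre [0.47512328 0.19452868] 0.2788999899839047 [0.0001342 0.0001342]
depth 0.16329812
plane slopes,z [0.13869652 0.04372955 0.13521029] [0.53294065 0.21539522]
delta cm [ 0.27 -0.35  3.86] turn -0.0 | yaw 0.277 tcp [0.4766 0.1942 0.1586] q6 1.454 gap 0.15 F [ 0.2  0.2 -2.9] t 14.05 tilt [-0.0065  0.005  -1.    ]
```

```bash
python3 - <<'E'
from h import *
for n in('w7','w8','w9','w10'):
    s=load(n); hsv=cv2.cvtColor(s['frame'],cv2.COLOR_RGB2HSV)
    m=cv2.inRange(hsv,(100,80,30),(125,255,255))
    rows=[]
    for v in range(100,345,12):
        x=np.where(m[v]>0)[0]
        if len(x)<50: continue
        w=(x.max()-x.min()+1)/s['fx']; d=.2/w      # optical depth
        u=(x.max()+x.min())/2
        X=s['R'].T@(np.array([(u-s['cx'])/s['fx']*d,(v-s['cy'])/s['fy']*d,d])-s['t'])
        rows.append([v,x.min(),x.max(),*X.round(4),round(d,4),round(float(np.median(s['depth'][v,200:250])),4)])
    print(n);print(np.array(rows))
E
```

```text
w7
[[ 1.000e+02  1.860e+02  3.870e+02  5.421e-01 -2.528e-01  6.400e-03
   3.419e-01  3.392e-01]
 [ 1.120e+02  1.860e+02  3.860e+02  5.314e-01 -2.490e-01  8.200e-03
   3.436e-01  3.429e-01]
 [ 1.240e+02  1.870e+02  3.840e+02  5.202e-01 -2.451e-01  6.500e-03
   3.488e-01  3.463e-01]
 [ 1.360e+02  1.880e+02  3.830e+02  5.088e-01 -2.417e-01  6.500e-03
   3.523e-01  3.496e-01]
 [ 1.480e+02  1.890e+02  3.820e+02  4.971e-01 -2.381e-01  6.600e-03
   3.560e-01  3.534e-01]
 [ 1.600e+02  1.900e+02  3.810e+02  4.852e-01 -2.345e-01  6.600e-03
   3.597e-01  3.573e-01]
 [ 1.720e+02  1.910e+02  3.800e+02  4.731e-01 -2.308e-01  6.700e-03
   3.635e-01  3.609e-01]
 [ 1.840e+02  1.920e+02  3.790e+02  4.607e-01 -2.270e-01  6.700e-03
   3.673e-01  3.649e-01]
 [ 1.960e+02  1.930e+02  3.780e+02  4.480e-01 -2.232e-01  6.800e-03
   3.713e-01  3.689e-01]
 [ 2.080e+02  1.940e+02  3.770e+02  4.350e-01 -2.193e-01  6.800e-03
   3.753e-01  3.730e-01]
 [ 2.200e+02  1.950e+02  3.760e+02  4.218e-01 -2.152e-01  6.900e-03
   3.794e-01  3.769e-01]
 [ 2.320e+02  1.960e+02  3.750e+02  4.083e-01 -2.111e-01  6.900e-03
   3.8
[... 4388 characters left out ...]
98e-01
  1.789e-01]
 [2.440e+02 9.600e+01 4.740e+02 4.791e-01 1.955e-01 1.340e-01 1.822e-01
  1.813e-01]
 [2.560e+02 9.800e+01 4.720e+02 4.725e-01 1.936e-01 1.342e-01 1.841e-01
  1.832e-01]
 [2.680e+02 1.000e+02 4.700e+02 4.657e-01 1.917e-01 1.344e-01 1.861e-01
  1.854e-01]
 [2.800e+02 1.020e+02 4.680e+02 4.588e-01 1.897e-01 1.346e-01 1.882e-01
  1.872e-01]
 [2.920e+02 1.040e+02 4.650e+02 4.514e-01 1.879e-01 1.344e-01 1.908e-01
  1.896e-01]
 [3.040e+02 1.070e+02 4.630e+02 4.439e-01 1.855e-01 1.341e-01 1.934e-01
  1.151e-01]
 [3.160e+02 1.090e+02 4.610e+02 4.365e-01 1.833e-01 1.343e-01 1.956e-01
  1.085e-01]
 [3.280e+02 1.110e+02 4.590e+02 4.289e-01 1.811e-01 1.345e-01 1.979e-01
  1.031e-01]]
```

The plate is level (its top is at z 0.134–0.135 along its whole length; the raw-depth slope fit was contaminated by hole and handle pixels). It needs about +3 mm in each axis, then lowering.

```bash
python3 - <<'E'
from h import *
to([.4797,.1977,.118],.277)
E
```

```text
delta cm [ 0.42 -0.23  4.06] turn 0.0 | yaw 0.277 tcp [0.4766 0.1942 0.1586] q6 1.454 gap 0.15 F [ 0.2  0.2 -2.9] t 14.05 tilt [-0.0065  0.005  -1.    ]
```

drive_tool(
  deltas=[0.2,-0.1,0.5,0,0.4,-0.2,1.2,0,0.4,-0.2,2,0,0.4,-0.2,2.4,0,0.4,-0.2,2.4,0,0.4,-0.2,2.4,0],
)

```text
t: 14.65
tcp_pos: [0.4796, 0.1973, 0.1343]
tool_rot: [0.99, 0.138, -0.003, -0.003]
force: [0.6, -0.7, -1.9]
finger_gap: 0.148
```

```bash
python3 - <<'E'
from h import *
to([.4797,.1977,.118],.277)
E
```

```text
delta cm [ 0.03 -0.02  1.63] turn 0.0 | yaw 0.277 tcp [0.4796 0.1973 0.1343] q6 1.459 gap 0.148 F [ 0.6 -0.7 -1.9] t 14.65 tilt [-0.0071  0.0049 -1.    ]
```

drive_tool(
  deltas=[0,0,0.4,0,0,0,0.9,0,0,0,1.4,0,0,0,1.6,0,0,0,1.6,0,0,0,1.6,0,0,0,1.6,0],
)

```text
t: 15.35
tcp_pos: [0.4796, 0.1974, 0.1184]
tool_rot: [0.99, 0.138, -0.003, -0.003]
force: [0.5, 0.3, -3.3]
finger_gap: 0.149
```

```bash
python3 - <<'E'
from h import *
to([.4797,.1977,.118],.277)
s=snap('wrist','w11');snap('scene','s11');snap('top','t11')
to([.4797,.1977,.118],.277)
f=s['frame'][:,:,::-1]
a=np.hstack([cv2.resize(f[100:160,75:135],None,fx=6,fy=6),cv2.resize(f[100:160,440:500],None,fx=6,fy=6)])
g=load('s11')['frame'][:,:,::-1]; g=cv2.resize(g[140:230,270:360],None,fx=4,fy=4)
h=load('t11')['frame'][:,:,::-1]; h=cv2.resize(h[185:275,165:255],None,fx=4,fy=4)
cv2.imwrite('pics/w11c.png',a);cv2.imwrite('pics/st11c.png',np.hstack([g,h]))
E
```

```text
delta cm [ 0.01 -0.02  0.04] turn 0.0 | yaw 0.277 tcp [0.4796 0.1974 0.1184] q6 1.459 gap 0.149 F [ 0.5  0.3 -3.3] t 15.35 tilt [-0.0066  0.005  -1.    ]
delta cm [ 0.02 -0.02  0.05] turn 0.0 | yaw 0.277 tcp [0.4796 0.1974 0.1185] q6 1.459 gap 0.149 F [ 0.2  0.1 -2.9] t 15.5 tilt [-0.0067  0.005  -1.    ]
```

View pics/w11c.png

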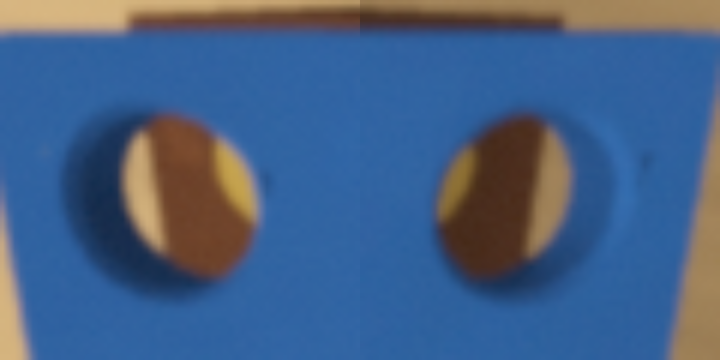

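View pics/st11c.png

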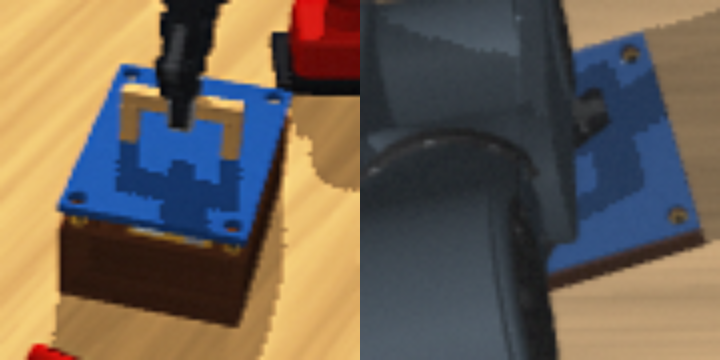

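View pics/w11.png

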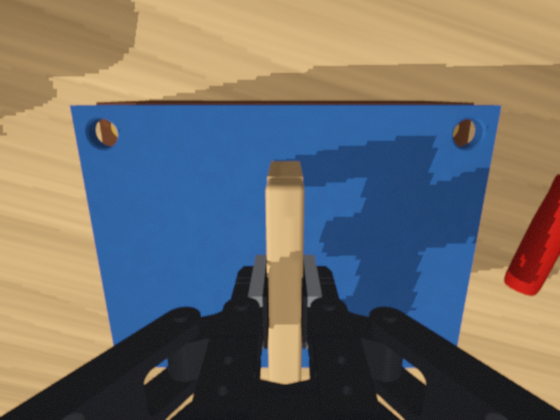

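```bash
python3 - <<'E'
from h import *
s=load('w11')
def loc(X,c,th): 
    d=np.asarray(X)[:2]-c; return np.array([np.cos(th)*d[0]+np.sin(th)*d[1],-np.sin(th)*d[0]+np.cos(th)*d[1]])
zt=.1185-.032+.008
a=ray(s,101.6,132.6,zt);b=ray(s,469,132.6,zt)
c,th,e=fit(np.array([a[:2],b[:2]]),np.array([[62,87],[62,-87]])/1000);print('cover',c,th,e)
w=lambda U,V,ox:((U+.5)/6-.5+ox,(V+.5)/6-.5+100)
th=.278
L1=loc(ray(s,*w(158,205,75),.07),c,th);R1=loc(ray(s,*w(535-360,205,440),.07),c,th);print('case side edges in cover frame',L1,R1,'mid y',(L1+R1)[1]/2)
# case front edge
f=s['frame'].astype(int)
for u in (150,220,285,350,420):
    col=f[90:112,u].sum(1); print(u,col.tolist())
# predicted insert centers/ring in crop coords
for cc in ((.4782,.198),):
  for y in(.087,-.087):
    R=np.array([[np.cos(th),-np.sin(th)],[np.sin(th),np.cos(th)]]);P=np.r_[R@[.062,y]+cc,.07];print('insert px',proj(s,P))
# top view
s=load('t11');q=lambda U,V:((U+.5)/4-.5+165,(V+.5)/4-.5+185)
p1=ray(s,*q(629-360,54),.0945);p2=ray(s,*q(678-360,215),.0945)
print('top cover',p1,p2,fit(np.array([p1[:2],p2[:2]]),np.array([[62,-87],[-62,-87]])/1000))
h=s['frame'][:,:,::-1]
k=[cv2.resize(h[185:213,217:245],None,fx=12,fy=12,interpolation=cv2.INTER_CUBIC),cv2.resize(h[225:253,230:258],None,fx=12,fy=12,interpolation=cv2.INTER_CUBIC)]
cv2.imwrite('pics/t11d.png',np.hstack(k))
E
```

```text
cover [0.47865934 0.19793595] 0.27862189768493334 [0.00043485 0.00043485]
case side edges in cover frame [0.05878383 0.10093664] [ 0.05891337 -0.10000991] mid y 0.0004633651148739648
150 [545, 548, 548, 549, 549, 555, 556, 546, 501, 394, 262, 160, 134, 157, 204, 259, 296, 311, 310, 313, 312, 312]
220 [361, 363, 366, 369, 375, 388, 391, 393, 394, 371, 295, 179, 143, 167, 199, 261, 302, 315, 316, 320, 318, 316]
285 [377, 373, 373, 376, 379, 382, 381, 381, 378, 352, 276, 170, 129, 158, 205, 266, 307, 317, 316, 319, 322, 321]
350 [362, 359, 362, 362, 367, 366, 373, 373, 369, 346, 277, 164, 132, 162, 208, 264, 306, 320, 314, 317, 318, 316]
420 [395, 398, 399, 403, 402, 397, 397, 397, 391, 367, 290, 176, 125, 154, 203, 260, 302, 311, 313, 313, 313, 311]
insert px [125.18901447 128.56676961]
insert px [445.12606176 128.74446433]
top cover [0.55817849 0.12991771 0.0945    ] [0.43994721 0.09507639 0.0945    ] (array([0.47447059, 0.19594895]), np.float64(0.2865761569688579), array([0.00037096, 0.00037096]))
```

View pics/t11d.png

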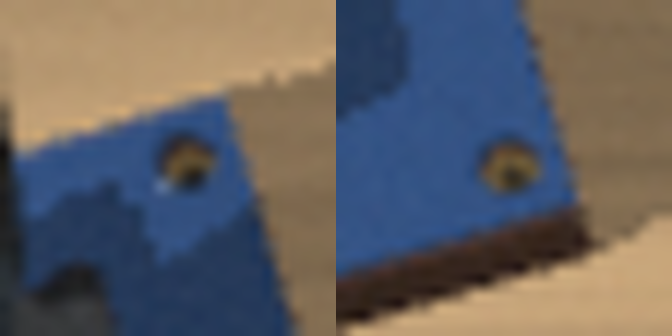

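```bash
python3 - <<'E'
from h import *
s=load('w11');c=np.array([.47866,.19794]);th=.278
def loc(X): 
    d=np.asarray(X)[:2]-c; return np.array([np.cos(th)*d[0]+np.sin(th)*d[1],-np.sin(th)*d[0]+np.cos(th)*d[1]])
for v in(99.5,100,100.5):print('case front',loc(ray(s,285,v,.07)))
for v in(104.5,105.0):print('cover front top',loc(ray(s,285,v,.0945)))
t=load('t11');z=load('t0') if 0 else load('top0')
R=np.array([[np.cos(th),-np.sin(th)],[np.sin(th),np.cos(th)]])
# top-camera: refine by colour: non-blue blobs in cover and brass centroids in top0
hsv=cv2.cvtColor(cv2.resize(t['frame'],None,fx=4,fy=4,interpolation=cv2.INTER_CUBIC),cv2.COLOR_RGB2HSV)
m=(cv2.inRange(hsv,(100,70,20),(125,255,255))==0).astype(np.uint8)
for (u,v) in((232,198),(244.5,238.5)):
    x,y=int(u*4),int(v*4); r=m[y-20:y+20,x-20:x+20].copy(); n,l,st,cc=cv2.connectedComponentsWithStats(r)
    i=[k for k in range(1,n) if 20<st[k,4]<500]; print([(st[k,4],st[k,:4],(cc[k]+[x-20,y-20]+.5)/4-.5) for k in i])
E
```

```text
case front [7.67250813e-02 1.97960246e-06]
case front [7.64715983e-02 1.90653007e-06]
case front [7.62178991e-02 1.83339537e-06]
cover front top [ 0.07483262 -0.00014149]
cover front top [ 0.07460965 -0.00014155]
[(np.int32(256), array([ 0,  0, 40, 18], dtype=int32), array([231.11523438, 193.58398438])), (np.int32(218), array([14, 14, 18, 16], dtype=int32), array([232.07454128, 198.02178899]))]
[(np.int32(96), array([33,  0,  7, 24], dtype=int32), array([248.37239583, 235.13541667])), (np.int32(267), array([10, 13, 21, 17], dtype=int32), array([244.03511236, 238.44616105])), (np.int32(44), array([24, 35, 16,  5], dtype=int32), array([247.52840909, 242.57954545]))]
```

Both views agree that the cover sits about 1.5–2.8 mm short along case x and 0.5 mm short along case y. I nudge it by 2 mm and 0.5 mm.

drive_tool(
  deltas=[0.1,0,0,0,0.2,-0.05,0,0,0.2,-0.05,0,0,0.2,-0.05,0,0,0.2,-0.05,0,0,0.2,-0.05,0,0],
)

```text
t: 16.1
tcp_pos: [0.4813, 0.1985, 0.1184]
tool_rot: [0.99, 0.138, -0.003, -0.003]
force: [-0.6, 0.5, -4.1]
finger_gap: 0.147
```

```bash
python3 - <<'E'
from h import *
s=snap('wrist','w12');t=snap('top','t12');snap('scene','s12')
to([.4797,.1977,.118],.277); print(manip.sense()['qd'].round(4))
tcp=manip.sense()['tcp_pos']
R=np.array([[np.cos(.278),-np.sin(.278)],[np.sin(.278),np.cos(.278)]])
hsv=cv2.cvtColor(cv2.resize(t['frame'],None,fx=4,fy=4,interpolation=cv2.INTER_CUBIC),cv2.COLOR_RGB2HSV)
m=(cv2.inRange(hsv,(100,70,20),(125,255,255))==0).astype(np.uint8)
P=[]
for (u,v) in((232,198),(244.5,238.5)):
    x,y=int(u*4),int(v*4); r=m[y-20:y+20,x-20:x+20].copy(); n,l,st,cc=cv2.connectedComponentsWithStats(r)
    k=[k for k in range(1,n) if 100<st[k,4]<500 and l[20,20]==k or st[k,0]>5 and st[k,4]>100][0]; px=(cc[k]+[x-20,y-20]+.5)/4-.5; P.append(ray(t,*px,.0945)[:2]); print(st[k],px)
c,th,e=fit(np.array(P),np.array([[62,-87],[-62,-87]])/1000); print('top: case-cover in case frame mm',1000*R.T@(np.array([.4771,.1972])-c),e)
f=s['frame'].astype(int)
print(f[95:110,285].sum(1).tolist())
im=np.hstack([cv2.resize(f[100:160,75:135,::-1].astype(np.uint8),None,fx=4,fy=4),cv2.resize(f[100:160,440:500,::-1].astype(np.uint8),None,fx=4,fy=4),cv2.resize(load('s12')['frame'][150:210,280:340,::-1],None,fx=4,fy=4)])
cv2.imwrite('pics/w12c.png',im)
c2=None
E
```

```text
delta cm [-0.18  0.03  0.05] turn 0.0 | yaw 0.277 tcp [0.4813 0.1984 0.1185] q6 1.46 gap 0.149 F [-0.7 -0.3 -3.3] t 16.25 tilt [-0.0067  0.005  -1.    ]
[ 0.0013  0.0016 -0.0001  0.0007 -0.0012  0.    ]
[ 12  12  18  16 214] [231.80724299 197.4953271 ]
[ 32   0   8  25 105] [248.33452381 235.20119048]
top: case-cover in case frame mm [9.17426804 8.28969857] [0.00163083 0.00163083]
[372, 372, 376, 376, 380, 372, 366, 332, 246, 201, 245, 304, 317, 315, 319]
```

View pics/w12c.png

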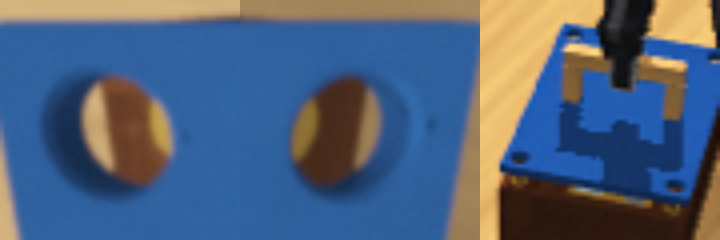

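All checks agree: in the top view the hole is at (231.8,197.5) against an expected (231.8,197.4), and in the wrist view the inserts sit centred and symmetric in the holes. The arm is still, so I hand in.

```bash
python3 -c "
from station import manip
print(manip.sign_off())"
```

```text
the job is handed in; nothing more can be done
None
```

The key is wound to its stop and the blue cover is held still and level above the case, holes over the inserts. I handed the job in at about 16 s of the 61 s allowed.

- **Key:** Its first grip was off-centre, so I let go and gripped again before turning. One continuous turn of about 157° from there reached the stop, because the key already stood at about 0.33 rad. The twisting moment jumped from 0.14 to 1.16 N m there. The picture after release gave about 3.03 rad.
- **Cover height and level:** I gripped it by the handle with 70 N. The underside is about 16 mm above the rim, worked out from the tool height. The plate's width in the wrist view showed it level.
- **Alignment:** A last nudge of about 2 mm was needed because both views showed the cover slightly short. Afterwards the one hole I measured in the top view was within about 0.1 pixel of where it should be. The wrist view showed the two far inserts symmetric in their holes. The slanting views did not show every bore whole, so that part rests on the geometry.
- **Bystanders:** They looked unmoved in the last full pictures.

**Checks that disagreed:**
- A level fit from raw depth gave a false tilt of about 8°. I took it to be spoilt by stray pixels, and the width check contradicts it.
- In the final top-view check, the script picked up a patch outside the plate instead of the second hole. I ignored its combined result and did not re-measure that hole.

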